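# Fit the long fuse in its spring holder

## Task

Fit the long fuse in the fuse holder: push one end in under the strap against the spring contact, and with the spring pressed back tip the other end down inside the fixed end contact. Let go so that the fuse lies flat in its bay, clamped between the two contacts; leave the short fuse where it is.

Things in the scene. Friction and masses are not known exactly. Their poses are not given: they have to be found in the camera images.
- long_fuse: The longer of two loose fuses on the bench: 110 mm long, a round white ceramic barrel (28 mm diameter) with a square brass cap 32 x 32 mm, 18 mm long, at each end. 0.11 to 0.22 kg. Origin at its centre, 16 mm above the bench as it lies; x along its length. Both ends are alike: either may go to the spring. Home: level, its centre at x = y = 0, z = 36 mm in the holder's frame.
- short_fuse: A bystander: a fuse of the same make and thickness, only 70 mm long, lying beside the long one. Origin at its centre, x along its length. It stays where it is.
- holder: Fixed fuse holder, base 200 x 62 mm. Origin: bench top, mid bay; x along bay to the spring end, z up. In its frame, mm: saddle tops z 20 at x -63..-37 and 36..102 (ramp from x 25), open between for fingers, base top z 8. Brass end contact: inner face x -55, top z 38. End cheeks x -60..-40, top z 30. Hood over the spring: 44 wide inside, guides from x 28, strap at x 40..52, underside z 66, top 74.
- contact (a joint): Spring contact, a flat plate in the hood: travel in m, 0 free (face at x 47 mm, z 20 to 56 mm in the holder's frame), grows as pushed to holder +x, 0.024 at the stop; 2 N free, 8 N at the stop. Home: 8 mm in. The fuse fits only if it enters tilted 12 to 20 degrees, spring end low, and is tipped level while it holds the contact 10 to 20 mm in; on release the spring slides it home.

How it is judged:
By the outcome, as a careful person would: the job done as asked, in the order asked, and still so for the second after the job is handed in, with the robot touching nothing.
It also fails if it takes over 38 s, if anything falls off the work surface, if the arm or the gripper's body presses on something with over 40 N, if the wrist force passes 120 N, or if a joint passes its speed limit or range.

## Robot

A 6-joint arm with a two-finger parallel gripper is mounted at the origin on a cart in front of the work surface, level with it; the furniture and walls round the work are solid. World frame = base frame: x ahead of the robot, y to its left, z up, the work surface at z = 0. Lengths are in mm, angles in degrees, forces in N, time in s.
With the tool pointing down it reaches from about 300 to 850 mm from the base axis. Payload 4.2 kg.
Tool frame: the origin (TCP) lies at the very end of the fingers, on their centre line; the grasp point (between the pads) lies env.pinch_z behind it (env.pinch_z is the distance from the TCP to the grasp point, in mm); z points along the fingers, y is the line along which they close (so a half turn about z gives the same grasp; the last joint's range is limited). The gripper opens to 91 mm and grips with 3 to 60 N. Pads are 32 mm wide; open, the fingers measure 118 mm over their backs; the gripper's body (76 mm by 178 mm) begins 60 mm behind the grasp point.
Start: joints at [74.656, 18.312, 89.639, -0, 72.044, -1.146], TCP at [141.033, 557.452, 213.976] pointing down, gripper open.
Joint ranges: [-177.97, 177.97], [-48.28, 115.42], [12.27, 149.76], [-77.06, 257.06], [2.81, 150.46], [-146.56, 146.56]. Speed limits (degrees/s): [147.25, 147.25, 180, 180, 180, 180].

## Interface

Orientations are given as [roll, pitch, yaw] about the fixed x, y, z axes, in that order (R = Rz(yaw) Ry(pitch) Rx(roll)).
In Python, from workcell import state, vision, job_done, env gives the robot as it stands.
- The arm moves only by the tool servo_tool, never from a script. Its argument "rows" is a list of rows, each a list of 5 numbers: the shift along the tool's x, y, z scaled (see below), then the turn about the tool's z scaled (see below), then the opening, from 0 (shut) to 1 (fully open). A call has 1 to 20 rows; each row is the pose to reach, as a shift and turn from the pose commanded when the call began, along the tool's axes at that moment; what a row does not reach only later rows make up. The controller multiplies each number of a shift by 200 mm and each number of a turn by 90 degrees. A row lasts 1/12 s, in which the tool goes at most 41.7 mm and 7.16 degrees, less where a joint would pass 70% of its speed; a pose out of reach is approached as far as the arm can. A call with a number of a shift or a turn outside -1 to 1 is refused whole. A call with a gripper value outside its range is refused whole. The fingers move at their own pace and stop on an object; "force" is the grip in N (left out, the last holds). Time passes only in rows, so rows that repeat a pose let the fingers close. It gives the time, the measured TCP pose, the force, the opening and the grip force at its end, in the units of the state.
- state(): the state, without advancing time (a new reading comes with each control period).
- vision.grab_frame(name): name is "side" or "top"; returns the picture (384x512x3 uint8, red, green, blue); there is no depth.
- vision.camera_info(name): a dict with "vertical_fov" (degrees; the focal length in pixels is half the picture's height over the tangent of half this angle, whatever the lens; pixels are square), "cx", "cy" (the principal point, pixels), "T" (4x4, takes a point from camera to world coordinates). Camera axes: x right, y up, looking along -z (the intrinsics and any distortion apply to the point x, -y, -z); pixel columns grow to the right and rows downward; lengths in mm; the calibration is good to about 2 mm. A picture is of the moment at which its call begins. camera_info takes no time and is no camera call.
- job_done(): hands the job in; it is judged then, once.
The state is a dict: "time_s": time; "qpos": joint angles; "qvel": joint speeds; "effort": joint torques, N m; "ee_pos": TCP position; "ee_rot": TCP orientation; "force": force on the tool from outside, world axes, zero at the start; "torque": the same for the moment, N m; "gripper_width": finger opening in mm; "gripper_force": force on a finger pad.
Only numpy, scipy, OpenCV 4.12 (cv2) and the standard library are available. Lean on these libraries where they do the work, as an engineer would, in place of code of your own. Each camera call takes 0.05 s, during which the arm holds its last target. There are 200 camera calls.

## Working session

There is one attempt and no reset: what is moved stays moved. The work goes in short steps, Python scripts to look and compute and a tool call to move; the robot and the scene stay as the last step left them, time stands still between calls to the robot, and variables do not carry over. Pictures are saved under pics/ and viewed, at most 10 in all, crops included, and the job is handed in when it is done.

Besides the shell and the picture viewer there is one more tool, called after "Emit:" as a command line: name --pt "numbers of a row" for each row, then --argument value for the rest. servo_tool: Moves the arm, as the interface text tells. Its arguments: {"type":"object","properties":{"rows":{"type":"array"},"force":{"type":"number"}},"required":["rows"]}

```bash
mkdir -p pics; ls; python3 - <<'E'
from workcell import state, vision, env
import cv2,numpy as np
s=state();print(s,env.pinch_z)
for n in("side","top"):
    i=vision.camera_info(n);print(n,i)
    f=vision.grab_frame(n);cv2.imwrite(f"pics/{n}0.png",cv2.resize(f[:,:,::-1],(800,600),interpolation=cv2.INTER_CUBIC))
E
```

```text
pics
{'time_s': 0.0, 'qpos': array([ 7.46543251e+01,  1.83497289e+01,  8.97069560e+01,  8.64966082e-04,
        7.20421710e+01, -1.14378550e+00]), 'qvel': array([-0.00371862, -0.0326342 ,  0.11642719,  0.04888058, -0.02455954,
        0.08481179]), 'effort': array([ 9.15142900e-04, -4.12461913e+01, -2.31974047e+01,  7.27576646e-02,
        4.56646609e-02, -1.37005045e-04]), 'ee_pos': array([140.91067453, 556.94725211, 213.13571164]), 'ee_rot': array([-1.79901180e+02, -2.79551425e-03,  1.65797841e+02]), 'force': array([ 0.39519861,  1.12849464, -0.08773238]), 'torque': array([0.0389057 , 0.02024044, 0.01502851]), 'gripper_force': 0.0, 'gripper_width': 91.15104883891625} 18.8
side {'vertical_fov': 52.04502263786206, 'cx': 251.7301409547246, 'cy': 195.6217120731713, 'T': array([[ 9.98982152e-01, -2.76214193e-02,  3.56611388e-02,
         4.83716456e+02],
       [ 4.37746220e-02,  4.02908849e-01, -9.14192672e-01,
        -8.16733395e+02],
       [ 1.08831107e-02,  9.14823216e-01,  4.03707866e-01,
         3.93757928e+02],
       [ 0.00000000e+00,  0.00000000e+00,  0.00000000e+00,
         1.00000000e+00]])}
top {'vertical_fov': 54.02154796384771, 'cx': 253.8532881696403, 'cy': 191.12238368030384, 'T': array([[ 2.70311576e-02,  9.91976117e-01, -1.23501825e-01,
         3.74781384e+02],
       [-9.99486117e-01,  2.89493784e-02,  1.37635630e-02,
        -1.63001422e+01],
       [ 1.72284269e-02,  1.23066314e-01,  9.92248892e-01,
         8.84281923e+02],
       [ 0.00000000e+00,  0.00000000e+00,  0.00000000e+00,
         1.00000000e+00]])}
```

View pics/top0.png

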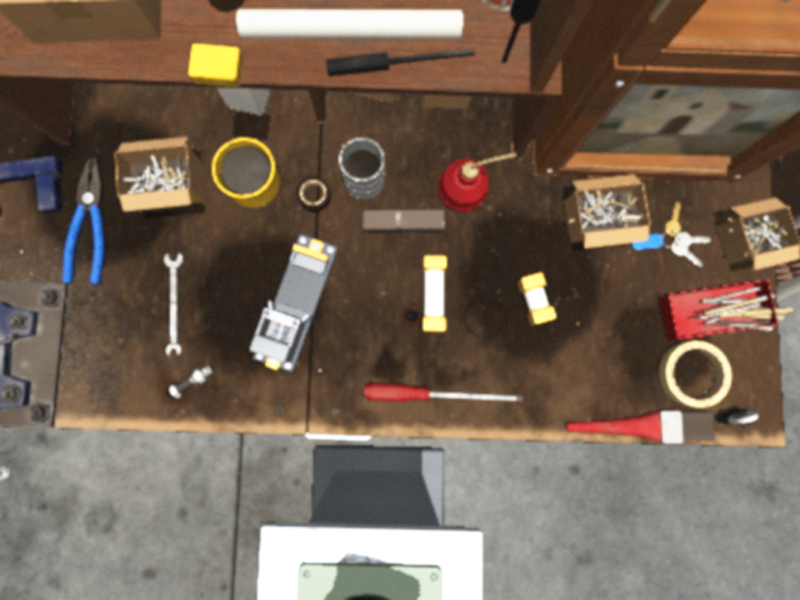

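View pics/side0.png

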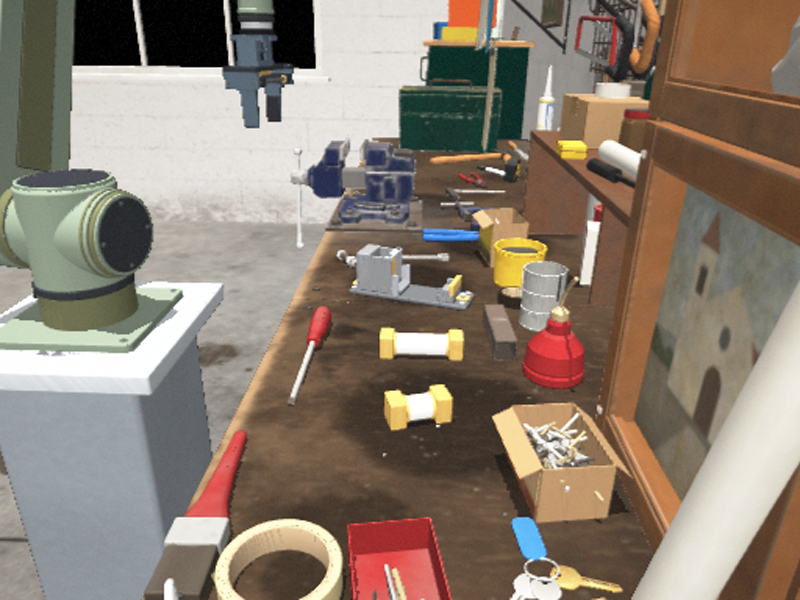

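```bash
python3 - <<'E'
import cv2
from workcell import vision
f=vision.grab_frame("top")[:,:,::-1]
c=f[145:245,152:292];cv2.imwrite("pics/c1.png",cv2.resize(c,(784,560),interpolation=cv2.INTER_CUBIC))
f=vision.grab_frame("side")[:,:,::-1]
c=f[150:240,210:330];cv2.imwrite("pics/c2.png",cv2.resize(c,(792,594),interpolation=cv2.INTER_CUBIC))
E
```

```text
(no output)
```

View pics/c1.png

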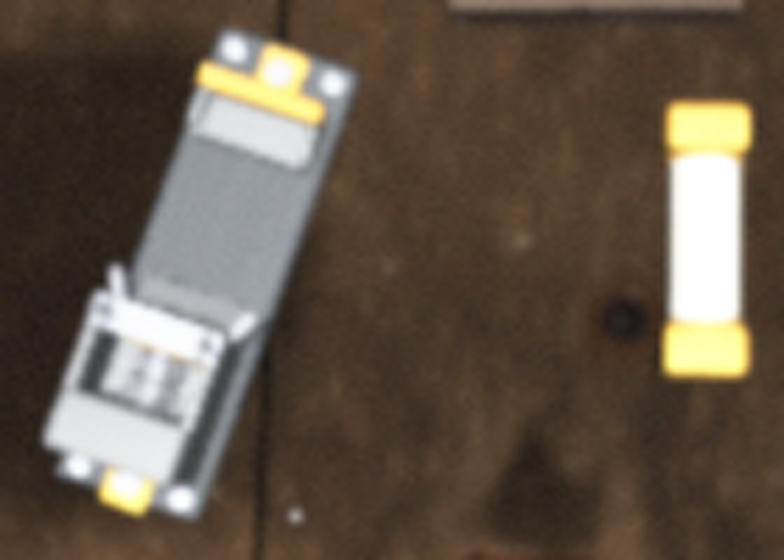

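View pics/c2.png

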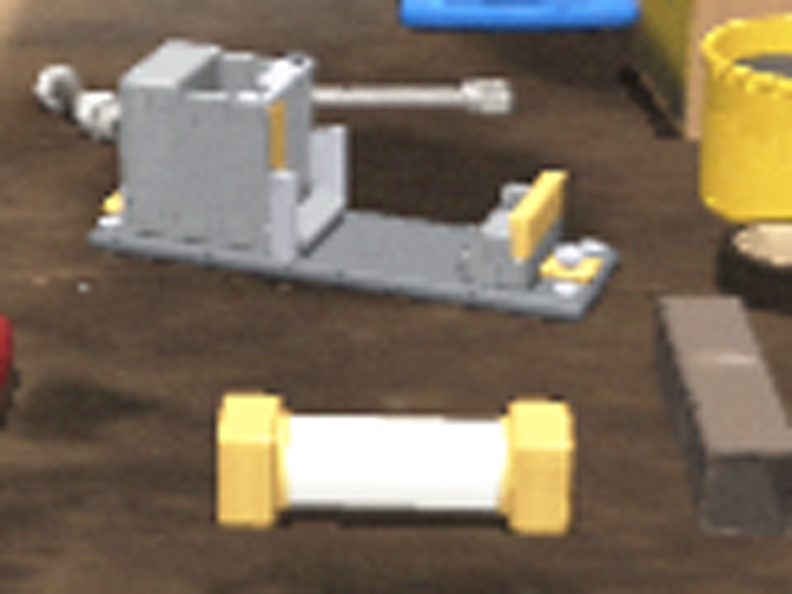

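```bash
cat > h.py <<'E'
import numpy as np
from scipy.optimize import least_squares
from workcell import vision,state
off={"top":(152,145,5.6),"side":(210,150,6.6)}
def proj(n,P):
    i=vision.camera_info(n);P=np.atleast_2d(P)
    c=(np.c_[P,np.ones(len(P))]@np.linalg.inv(i["T"]).T)[:,:3]
    f=192/np.tan(np.radians(i["vertical_fov"]/2))
    return np.c_[i["cx"]+f*c[:,0]/-c[:,2],i["cy"]+f*-c[:,1]/-c[:,2]]
def w(p,L):
    a=np.radians(p[2]);c,s=np.cos(a),np.sin(a)
    L=np.array(L,float);return np.c_[p[0]+c*L[:,0]-s*L[:,1],p[1]+s*L[:,0]+c*L[:,1],L[:,2]]
def fit(p0,obs):
    def r(p):
        o=[]
        for n,px,L in obs:
            x0,y0,k=off[n];o+=list((proj(n,w(p,[L]))[0]-[x0+(px[0]+.5)/k-.5,y0+(px[1]+.5)/k-.5]))
        return np.array(o)
    s=least_squares(r,p0,loss="soft_l1");print(np.round(s.x,2));print(np.round(r(s.x).reshape(-1,2),1).tolist());return s.x
E
python3 - <<'E'
from h import *
H=[("top",(357,73),(-100,31,8)),("top",(225,28),(-100,-31,8)),("top",(197,520),(100,31,8)),("side",(580,303),(-100,31,8)),("side",(92,236),(100,31,8)),("side",(620,255),(-100,-31,8)),
("top",(325,112),(-55,29,38))]
fit([450,150,160],H);fit([450,150,160],[o for o in H if o[0]=="top"])
F=[("top",(667,101),(55,16,32)),("top",(751,101),(55,-16,32)),("top",(663,379),(-55,16,32)),("top",(749,379),(-55,-16,32)),
("side",(218,523),(-55,-16,0)),("side",(570,533),(55,-16,0))]
fit([400,-50,0],F);fit([400,-50,0],F[:4])
E
```

```text
[476.14 121.86 162.46]
[[1.1, -0.4], [0.1, -0.9], [0.3, 0.2], [0.6, 0.5], [-0.8, -0.8], [0.4, -1.3], [-1.8, 7.9]]
[476.33 122.02 162.56]
[[1.0, -0.5], [-0.1, -1.0], [0.3, 0.1], [-1.9, 7.7]]
[492.11 -82.6    0.61]
[[0.4, 0.5], [-0.8, 0.8], [0.6, -1.4], [-0.7, -1.2], [-0.2, 0.4], [-0.4, 0.3]]
[491.29 -82.91   0.57]
[[0.5, 0.9], [-0.6, 1.2], [0.7, -1.1], [-0.6, -0.8]]
```

```bash
python3 - <<'E'
from h import *
for d in (15,18,20,22,25,28,30):
    H=[("top",(357,73),(-100+d,31,8)),("top",(225,28),(-100+d,-31,8)),("top",(197,520),(100+d,31,8)),("side",(580,303),(-100+d,31,8)),("side",(92,236),(100+d,31,8)),("side",(620,255),(-100+d,-31,8)),
("side",(531,190),(-55,0,38)),("top",(248,151),(-37,0,20)),("top",(163,312),(40,0,74)),("top",(195,290),(25,0,8))]
    print(d);fit([450,150,160],H)
E
```

```text
15
[489.84 118.45 162.49]
[[0.7, -0.2], [-0.4, -0.6], [-0.2, 0.5], [0.3, 0.3], [-1.0, -0.9], [0.1, -1.5], [-0.3, 0.0], [0.1, -0.4], [-0.5, -0.3], [1.1, 0.4]]
18
[491.46 117.99 162.66]
[[0.4, 0.2], [-0.8, -0.1], [-0.3, 1.0], [-0.1, 0.2], [-1.5, -0.9], [-0.4, -1.6], [0.4, 0.1], [0.3, -1.1], [-0.1, -1.0], [1.3, -0.3]]
20
[492.73 117.71 162.75]
[[0.2, 0.5], [-1.0, 0.1], [-0.3, 1.3], [-0.4, 0.1], [-1.8, -1.0], [-0.7, -1.7], [0.9, 0.1], [0.4, -1.6], [0.0, -1.6], [1.5, -0.8]]
22
[494.23 117.43 162.8 ]
[[0.0, 0.6], [-1.1, 0.3], [-0.4, 1.5], [-0.5, 0.1], [-1.9, -1.0], [-0.9, -1.7], [1.5, 0.2], [0.5, -2.3], [0.2, -2.3], [1.7, -1.4]]
25
[496.81 117.01 162.84]
[[-0.2, 0.7], [-1.4, 0.4], [-0.6, 1.6], [-0.7, -0.0], [-2.0, -1.1], [-1.0, -1.8], [2.6, 0.2], [0.8, -3.4], [0.5, -3.4], [1.9, -2.5]]
28Traceback (most recent call last):
  File "<stdin>", line 5, in <module>
  File "h.py", line 19, in fit
    s=least_squares(r,p0,loss="soft_l1");print(np.round(s.x,2));print(np.round(r(s.x).reshape(-1,2),1).tolist());return s.x
    return func(*args, **kwargs)
    result = trf(vector_fun.fun, vector_fun.jac
[... 985 characters left out ...]
                 ^^^
    df = [f_eval - f0 for f_eval in f_evals]
                                    ^^^^^^^
    f = np.atleast_1d(self.fun(x, *self.args, **self.kwargs))
                      ~~~~~~~~^^^^^^^^^^^^^^^^^^^^^^^^^^^^^^
    return np.atleast_1d(self.fun(x))
                         ~~~~~~~~^^^
    return self.f(x, *self.args, **self.kwargs)
           ~~~~~~^^^^^^^^^^^^^^^^^^^^^^^^^^^^^^
  File "h.py", line 17, in r
    x0,y0,k=off[n];o+=list((proj(n,w(p,[L]))[0]-[x0+(px[0]+.5)/k-.5,y0+(px[1]+.5)/k-.5]))
                            ~~~~^^^^^^^^^^^^
  File "h.py", line 6, in proj
    i=vision.camera_info(n);P=np.atleast_2d(P)
ValueError: time passes only in moves, steps and waits
```

Emit:
servo_tool --pt "-0.642 0.888 0 0 1" --pt "-0.642 0.888 0 0 1" --pt "-0.642 0.888 0 0 1" --pt "-0.642 0.888 0 0 1" --pt "-0.642 0.888 0 0 1" --pt "-0.642 0.888 0 0 1"

```text
time_s: 0.7
ee_pos: [314.0, 700.4, 211.2]
ee_rot: [180.0, 0.1, 165.6]
force: [-0.0, -2.3, -1.2]
gripper_width: 91.5
gripper_force: 0.0
```

Emit:
servo_tool --pt "-0.642 0.888 0 0 1" --pt "-0.642 0.888 0 0 1" --pt "-0.642 0.888 0 0 1" --pt "-0.642 0.888 0 0 1" --pt "-0.642 0.888 0 0 1" --pt "-0.642 0.888 0 0 1"

```text
time_s: 1.2
ee_pos: [458.1, 804.5, 183.8]
ee_rot: [179.8, 0.1, 165.7]
force: [-1.5, -2.1, -4.3]
gripper_width: 90.8
gripper_force: 0.0
```

Emit:
servo_tool --pt "-0.642 0.888 0 0 1" --pt "-0.642 0.888 0 0 1" --pt "-0.642 0.888 0 0 1" --pt "-0.642 0.888 0 0 1" --pt "-0.642 0.888 0 0 1" --pt "-0.642 0.888 0 0 1"

```text
time_s: 1.7
ee_pos: [518.8, 806.9, 155.1]
ee_rot: [176.4, 1.1, 165.8]
force: [-0.1, -0.6, -0.1]
gripper_width: 91.0
gripper_force: 0.0
```

Emit:
servo_tool --pt "-0.642 0.888 0.47 -0.164 1" --pt "-0.642 0.888 0.47 -0.164 1" --pt "-0.642 0.888 0.47 -0.164 1" --pt "-0.642 0.888 0.47 -0.164 1" --pt "-0.642 0.888 0.47 -0.164 1" --pt "-0.642 0.888 0.47 -0.164 1" --pt "-0.642 0.888 0.47 -0.164 1" --pt "-0.642 0.888 0.47 -0.164 1" --pt "-0.642 0.888 0.47 -0.164 1"

```text
time_s: 2.45
ee_pos: [586.0, 817.4, 44.0]
ee_rot: [175.1, 3.2, -179.6]
force: [-0.8, -0.8, -0.3]
gripper_width: 91.0
gripper_force: 0.0
```

Emit:
servo_tool --pt "0 0 -0.6 0 1" --pt "0 0 -0.6 0 1" --pt "0 0 -0.6 0 1" --pt "0.4 -0.7 -0.6 0 1" --pt "0.4 -0.7 -0.6 0 1" --pt "0.4 -0.7 -0.6 0 1" --pt "0.4 -0.7 -0.6 0 1" --pt "0.4 -0.7 -0.6 0 1"

```text
time_s: 3.12
ee_pos: [497.0, 661.1, 146.4]
ee_rot: [175.5, 2.9, -179.6]
force: [1.0, 0.3, -0.4]
gripper_width: 91.0
gripper_force: 0.0
```

```bash
cat > m.py <<'E'
import sys,numpy as np
from scipy.spatial.transform import Rotation as R
from workcell import state
s=state();r=R.from_euler("xyz",s["ee_rot"],degrees=True)
print(s["time_s"],np.round(s["ee_pos"],1),np.round(s["ee_rot"],2),"F",np.round(s["force"],1),"w",round(s["gripper_width"],1),"q",np.round(s["qpos"],1))
if len(sys.argv)>1:
    x,y,z,yaw=map(float,sys.argv[1:5])
    d=r.inv().apply(np.array([x,y,z])-s["ee_pos"])/200
    t=-((yaw-s["ee_rot"][2]+180)%360-180)/90
    print("rows",np.round(d,4),round(t,4))
E
python3 m.py 509 -83 120 180.6
```

```text
3.1167 [497.  661.1 146.4] [ 175.54    2.91 -179.57] F [ 1.   0.3 -0.4] w 91.0 q [ 52.1  41.4  59.5   0.5  73.8 -38.6]
rows [-0.0253 -3.7198 -0.1562] -0.0019
```

```bash
python3 m.py 190 293 200 180.6
```

```text
3.1167 [497.  661.1 146.4] [ 175.54    2.91 -179.57] F [ 1.   0.3 -0.4] w 91.0 q [ 52.1  41.4  59.5   0.5  73.8 -38.6]
rows [ 1.5332 -1.7962 -0.4873] -0.0019
```

Emit:
servo_tool --pt "0.77 -0.9 -0.3 0 1" --pt "0.77 -0.9 -0.3 0 1" --pt "0.77 -0.9 -0.3 0 1" --pt "0.77 -0.9 -0.3 0 1" --pt "0.77 -0.9 -0.3 0 1" --pt "0.77 -0.9 -0.3 0 1" --pt "0.77 -0.9 -0.3 0 1"

```text
time_s: 3.7
ee_pos: [341.8, 476.3, 185.2]
ee_rot: [175.3, 3.1, -179.6]
force: [-0.2, -0.3, 0.6]
gripper_width: 91.1
gripper_force: 0.0
```

Emit:
servo_tool --pt "0.77 -0.9 -0.2 0 1" --pt "0.77 -0.9 -0.2 0 1" --pt "0.77 -0.9 -0.2 0 1" --pt "0.77 -0.9 -0.2 0 1" --pt "0.77 -0.9 -0.2 0 1" --pt "0.77 -0.9 -0.2 0 1" --pt "0.77 -0.9 -0.2 0 1"

```text
time_s: 4.28
ee_pos: [189.1, 293.5, 200.0]
ee_rot: [175.2, 3.1, -179.5]
force: [0.2, -0.9, 0.1]
gripper_width: 91.2
gripper_force: 0.0
```

```bash
python3 m.py 120 185 200 180.6
```

```text
4.2833 [189.1 293.5 200. ] [ 175.2     3.14 -179.54] F [ 0.2 -0.9  0.1] w 91.2 q [ 55.1  -5.2 119.7   0.3  59.8 -35.6]
rows [ 0.3492 -0.536  -0.0644] -0.0016
```

Emit:
servo_tool --pt "0.1 -0.15 0 0 1" --pt "0.2 -0.3 0 0 1" --pt "0.3 -0.45 0 0 1" --pt "0.35 -0.53 0 0 1"

```text
time_s: 4.62
ee_pos: [122.3, 189.3, 186.4]
ee_rot: [175.2, 3.2, -179.6]
force: [-0.4, -1.2, 0.7]
gripper_width: 91.1
gripper_force: 0.0
```

```bash
python3 m.py 80 123 200 180.6
```

```text
4.6167 [122.3 189.3 186.4] [ 175.18    3.17 -179.56] F [-0.4 -1.2  0.7] w 91.1 q [ 53.7 -18.2 130.6   0.4  61.8 -37.1]
rows [ 0.2099 -0.3218 -0.1072] -0.0018
```

```bash
python3 m.py 510 -82 120 180.6
```

```text
4.6167 [122.3 189.3 186.4] [ 175.18    3.17 -179.56] F [-0.4 -1.2  0.7] w 91.1 q [ 53.7 -18.2 130.6   0.4  61.8 -37.1]
rows [-1.9069 -1.4031  0.3213] -0.0018
```

Emit:
servo_tool --pt "-0.95 -0.7 0.0 0 0.6" --pt "-0.95 -0.7 0.0 0 0.6" --pt "-0.95 -0.7 0.0 0 0.6" --pt "-0.95 -0.7 0.0 0 0.6" --pt "-0.95 -0.7 0.0 0 0.6" --pt "-0.95 -0.7 0.0 0 0.6" --pt "-0.95 -0.7 0.0 0 0.6"

```text
time_s: 5.2
ee_pos: [320.7, 50.5, 186.8]
ee_rot: [175.2, 3.5, -179.8]
force: [0.2, -0.2, 0.4]
gripper_width: 55.3
gripper_force: 0.0
```

Emit:
servo_tool --pt "-0.95 -0.7 0.3 0 0.6" --pt "-0.95 -0.7 0.3 0 0.6" --pt "-0.95 -0.7 0.3 0 0.6" --pt "-0.95 -0.7 0.3 0 0.6" --pt "-0.95 -0.7 0.3 0 0.6" --pt "-0.95 -0.7 0.3 0 0.6" --pt "-0.95 -0.7 0.3 0 0.6" --pt "-0.95 -0.7 0.3 0 0.6"

```text
time_s: 5.87
ee_pos: [512.0, -80.9, 123.9]
ee_rot: [175.2, 3.2, -179.7]
force: [-0.6, 0.3, -0.3]
gripper_width: 54.5
gripper_force: 0.0
```

```bash
python3 m.py 510 -82 40 180.6
```

```text
5.8667 [512.  -80.9 123.9] [ 175.19    3.19 -179.67] F [-0.6  0.3 -0.3] w 54.5 q [ -13.8   16.7  106.5    6.6   55.1 -108. ]
rows [ 0.0335 -0.0406  0.4163] -0.003
```

Emit:
servo_tool --pt "0.033 -0.041 0.1 0 0.6" --pt "0.033 -0.041 0.3 0 0.6" --pt "0.033 -0.041 0.416 0 0.6" --pt "0.033 -0.041 0.416 0 0.6"

```text
time_s: 6.2
ee_pos: [504.4, -79.3, 37.5]
ee_rot: [175.1, 2.7, -179.5]
force: [-0.4, 0.6, 0.7]
gripper_width: 54.7
gripper_force: 0.0
```

```bash
python3 m.py 510.3 -82 6.5 180.6;python3 - <<'E'
from workcell import vision
import cv2
f=vision.grab_frame("side")[:,:,::-1][150:270,200:360];cv2.imwrite("pics/s3.png",cv2.resize(f,(800,600),interpolation=cv2.INTER_CUBIC))
E
```

```text
6.2 [504.4 -79.3  37.5] [ 175.06    2.72 -179.53] F [-0.4  0.6  0.7] w 54.7 q [ -13.8   22.5  113.1    8.    43.3 -110.2]
rows [-0.0218 -0.0269  0.1543] -0.0015
```

View pics/s3.png

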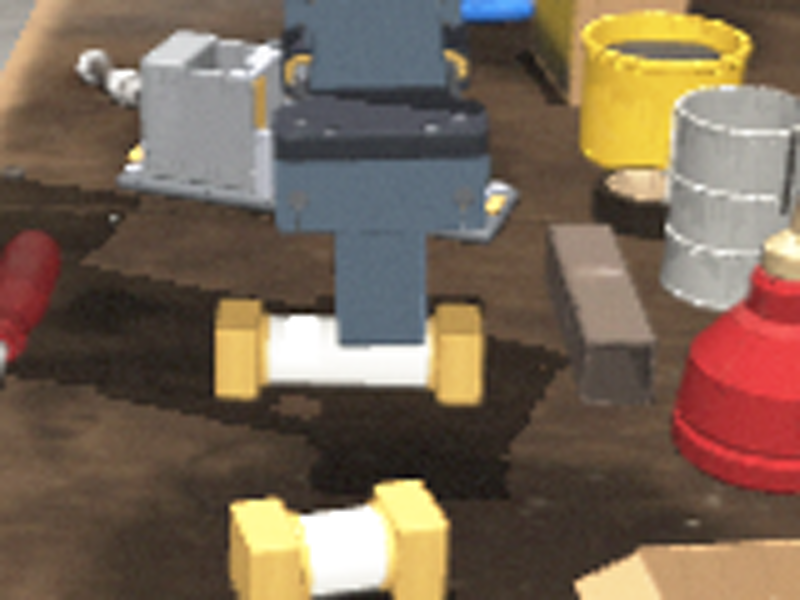

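Emit:
servo_tool --pt "0 0 0 0 0.6" --pt "0 0 0 0 0.6"

```text
time_s: 6.42
ee_pos: [509.5, -81.1, 42.7]
ee_rot: [175.2, 3.4, -179.5]
force: [-0.0, -0.2, 0.8]
gripper_width: 54.8
gripper_force: 0.0
```

```bash
python3 m.py 507.3 -82 6.5 180.6
```

```text
6.4167 [509.5 -81.1  42.7] [ 175.25    3.41 -179.55] F [-0.  -0.2  0.8] w 54.8 q [ -13.9   22.2  112.6    7.9   43.4 -110.2]
rows [ 0.0217 -0.0193  0.1793] -0.0017
```

Emit:
servo_tool --pt "0.022 -0.02 0.05 0 0.6" --pt "0.022 -0.02 0.1 0 0.6" --pt "0.022 -0.02 0.14 0 0.6" --pt "0.022 -0.02 0.17 0 0.6" --pt "0.022 -0.02 0.177 0 0.6" --pt "0.022 -0.02 0.177 0 0.6" --pt "0.022 -0.02 0.177 0 0.6"

```text
time_s: 7.0
ee_pos: [505.9, -82.1, 4.8]
ee_rot: [175.2, 3.2, -179.6]
force: [0.0, -0.7, 0.6]
gripper_width: 54.8
gripper_force: 0.0
```

```bash
python3 m.py 507.3 -82 6.5 180.6;python3 - <<'E'
from workcell import vision
import cv2
f=vision.grab_frame("side")[:,:,::-1][150:270,200:360];cv2.imwrite("pics/s4.png",cv2.resize(f,(800,600),interpolation=cv2.INTER_CUBIC))
E
```

```text
7.0 [505.9 -82.1   4.8] [ 175.19    3.19 -179.57] F [ 0.  -0.7  0.6] w 54.8 q [ -14.1   25.2  115.     8.8   38.2 -111.5]
rows [-0.0077  0.0009 -0.0078] -0.0019
```

View pics/s4.png

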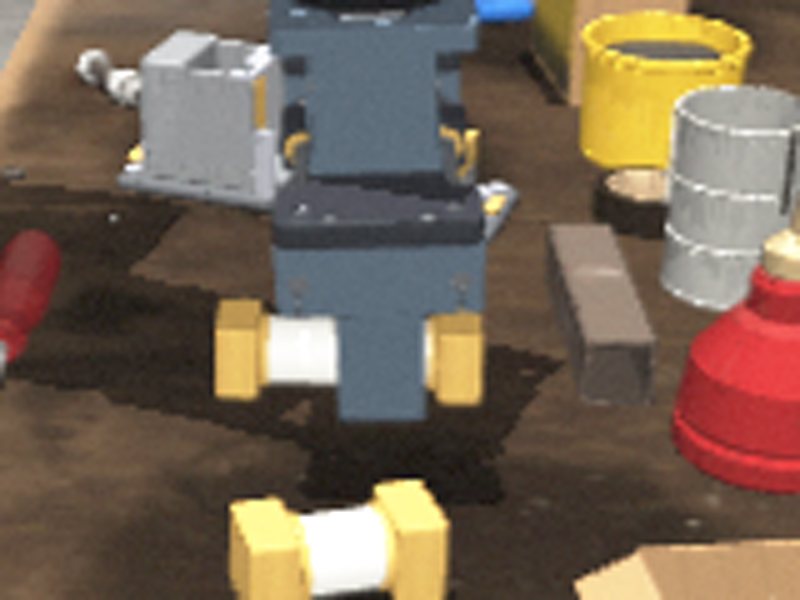

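Emit:
servo_tool --pt "0 0 0 0 0.2" --pt "0 0 0 0 0.2" --pt "0 0 0 0 0.2" --pt "0 0 0 0 0.2" --pt "0 0 0 0 0.2" --pt "0 0 0 0 0.2" --force 10

```text
time_s: 7.55
ee_pos: [505.6, -81.8, 5.0]
ee_rot: [175.2, 3.2, -179.6]
force: [-0.1, 1.8, 2.5]
gripper_width: 27.7
gripper_force: 10.0
```

Emit:
servo_tool --pt "0 0 -0.1 0 0.2" --pt "0 0 -0.25 0 0.2" --pt "0 0 -0.4 0 0.2" --pt "0 0 -0.5 0 0.2" --pt "0 0 -0.5 0 0.2" --pt "0 0 -0.5 0 0.2"

```text
time_s: 8.05
ee_pos: [500.3, -90.7, 104.5]
ee_rot: [175.2, 3.3, -179.6]
force: [0.7, -0.2, -2.8]
gripper_width: 27.5
gripper_force: 10.0
```

```bash
python3 m.py;python3 - <<'E'
from workcell import vision
import cv2
f=vision.grab_frame("side")[:,:,::-1][120:240,200:360];cv2.imwrite("pics/s5.png",cv2.resize(f,(800,600),interpolation=cv2.INTER_CUBIC))
E
```

```text
8.05 [500.3 -90.7 104.5] [ 175.23    3.26 -179.58] F [ 0.7 -0.2 -2.8] w 27.5 q [ -15.2   17.2  109.1    6.9   52.  -109.9]
```

View pics/s5.png

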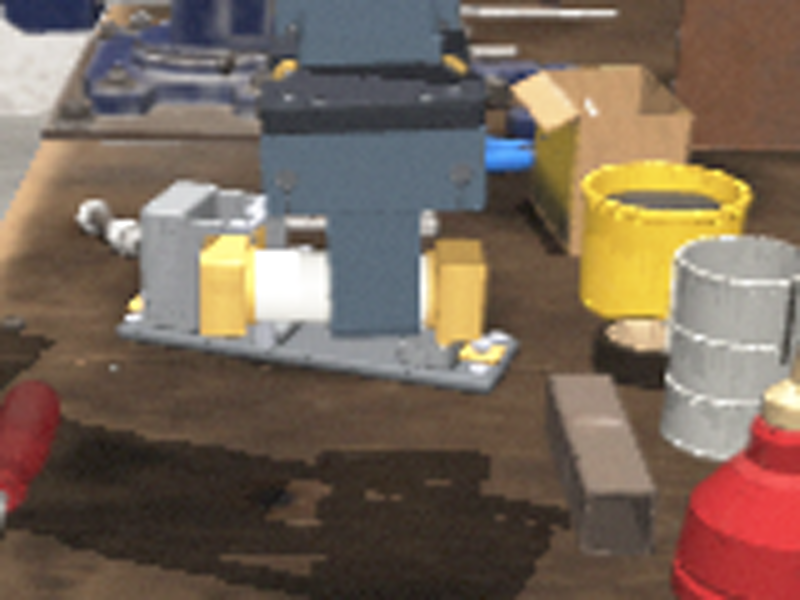

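```bash
cat > h2.py <<'E'
from h import proj
import numpy as np,sys
from workcell import state
H=np.array([489.5,118.5]);hy=np.radians(162.5);ex=np.array([np.cos(hy),np.sin(hy)]);ey=np.array([-ex[1],ex[0]])
def h2w(x,y): return H+x*ex+y*ey
def w2h(p): d=np.array(p)[:2]-H;return d@ex,d@ey
E
python3 - <<'E'
from h2 import *
for x in(485,488,491):
    P=[[x-55,-91.6-16,115.5-16],[x+55,-91.6-16,115.5-16]]
    print(x,proj("side",P).round(1).tolist())
print("obs",[240.2,187],[297,189])
print(h2w(134,0),h2w(-28,0),w2h(state()["ee_pos"]))
E
python3 m.py 361.7 158.8 140 162.5
```

```text
485 [[238.5, 186.4], [294.9, 187.9]]
488 [[240.1, 186.5], [296.5, 188.0]]
491 [[241.6, 186.5], [298.0, 188.0]]
obs [240.2, 187] [297, 189]
[361.7019286  158.79457713] [516.20407462 110.08023761] (np.float64(-72.13499312592464), np.float64(196.22822311975995))
8.1 [499.3 -90.3 103.3] [ 175.18    3.09 -179.57] F [-1.1  0.3 -2.2] w 27.8 q [ -15.2   17.2  109.2    6.9   52.1 -109.9]
rows [ 0.6678  1.2648 -0.1138] 0.1992
```

Emit:
servo_tool --pt "0.1 0.1 -0.15 0.05 0.2" --pt "0.25 0.3 -0.2 0.1 0.2" --pt "0.4 0.5 -0.2 0.15 0.2" --pt "0.5 0.7 -0.2 0.199 0.2" --pt "0.6 0.85 -0.2 0.199 0.2" --pt "0.66 1.0 -0.2 0.199 0.2" --pt "0.66 1.0 -0.2 0.199 0.2" --pt "0.66 1.0 -0.2 0.199 0.2"

```text
time_s: 8.77
ee_pos: [361.4, 106.0, 152.0]
ee_rot: [174.5, 1.4, 162.9]
force: [-0.3, -1.2, -1.3]
gripper_width: 27.9
gripper_force: 10.0
```

```bash
python3 m.py 361.7 158.8 95 162.5
```

```text
8.7667 [361.4 106.  152. ] [174.55   1.37 162.9 ] F [-0.3 -1.2 -1.3] w 27.9 q [ 10.9   1.5 121.1   5.2  53.7 -65. ]
rows [0.0829 0.2246 0.3057] 0.0044
```

Emit:
servo_tool --pt "0.083 0.12 0.08 0.004 0.2" --pt "0.083 0.225 0.15 0.004 0.2" --pt "0.083 0.225 0.23 0.004 0.2" --pt "0.083 0.225 0.305 0.004 0.2" --pt "0.083 0.225 0.305 0.004 0.2" --pt "0.083 0.225 0.305 0.004 0.2" --pt "0.083 0.225 0.305 0.004 0.2"

```text
time_s: 9.35
ee_pos: [365.2, 156.6, 96.6]
ee_rot: [174.5, 1.5, 162.1]
force: [0.4, -1.1, -1.9]
gripper_width: 27.7
gripper_force: 10.0
```

```bash
python3 m.py 361.7 158.8 70 162.5;python3 - <<'E'
from h2 import *
s=state();print(w2h(s["ee_pos"]))
E
```

```text
9.35 [365.2 156.6  96.6] [174.47   1.49 162.13] F [ 0.4 -1.1 -1.9] w 27.7 q [ 18.5   7.3 124.4   5.2  43.9 -57.2]
rows [ 0.0233 -0.0077  0.1325] -0.0041
(np.float64(130.04170334643987), np.float64(1.0378087134399203))
```

Emit:
servo_tool --pt "0.015 0 0.03 0 0.2" --pt "0.015 0 0.05 0 0.2" --pt "0.015 0 0.07 0 0.2" --pt "0.015 0 0.07 0 0.2" --pt "0.015 0 0.08 0 0.2" --pt "0.015 0 0.09 0 0.2" --pt "0.015 0 0.1 0 0.2" --pt "0.015 0 0.1 0 0.2" --pt "0.015 0 0.1 0 0.2"

```text
time_s: 10.1
ee_pos: [362.8, 160.0, 76.7]
ee_rot: [174.4, 1.5, 162.2]
force: [0.8, 0.6, -0.9]
gripper_width: 28.0
gripper_force: 10.0
```

```bash
python3 m.py 361.7 158.8 70 162.5
```

```text
10.1 [362.8 160.   76.7] [174.44   1.51 162.23] F [ 0.8  0.6 -0.9] w 28.0 q [ 19.1   9.1 126.2   5.5  40.3 -57.2]
rows [ 0.0044 -0.0107  0.0326] -0.003
```

Emit:
servo_tool --pt "0 0 0.01 0 0.2" --pt "0 0 0.02 0 0.2" --pt "0 0 0.03 0 0.2" --pt "0 0 0.04 0 0.2" --pt "0 0 0.05 0 0.2" --pt "0 0 0.05 0 0.2"

```text
time_s: 10.6
ee_pos: [362.8, 160.8, 66.3]
ee_rot: [174.5, 1.4, 162.2]
force: [-3.5, 0.9, 1.1]
gripper_width: 27.6
gripper_force: 10.0
```

```bash
python3 m.py;python3 - <<'E'
from workcell import vision
import cv2
from h2 import *
f=vision.grab_frame("side")[:,:,::-1][110:230,180:340];cv2.imwrite("pics/s6.png",cv2.resize(f,(800,600),interpolation=cv2.INTER_CUBIC))
E
```

```text
10.6 [362.8 160.8  66.3] [174.48   1.44 162.22] F [-3.5  0.9  1.1] w 27.6 q [ 19.2  10.1 127.    5.7  38.6 -57.4]
```

View pics/s6.png

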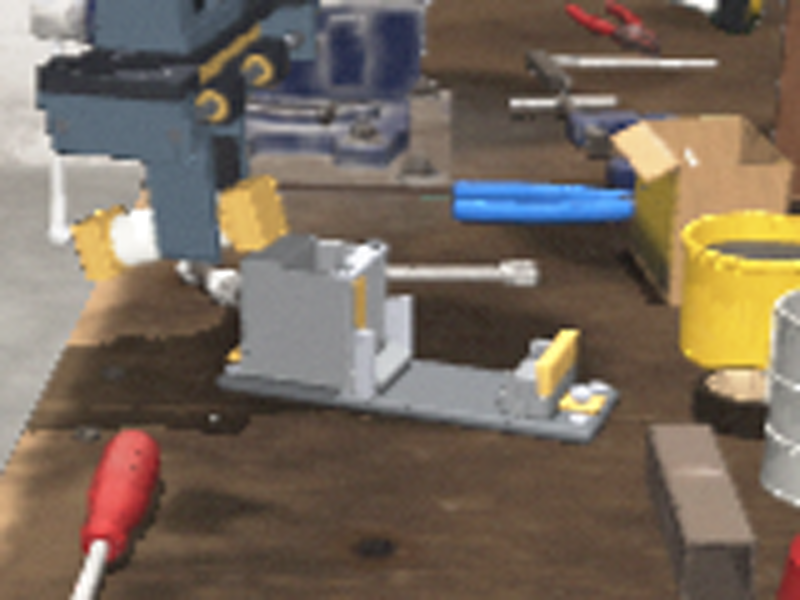

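```bash
cat >> h2.py <<'E'
def fpts(xc,yc,zc,th,L):  # tilt th deg, spring end (+x) low; local pts -> world
    t=np.radians(th);o=[]
    for a,b,c in L:
        x=xc+a*np.cos(t)+c*np.sin(t);z=zc-a*np.sin(t)+c*np.cos(t)
        o.append([*h2w(x,yc+b),z])
    return np.array(o)
E
python3 - <<'E'
from h2 import *
from workcell import state
import h
s=state();x,y=w2h(s["ee_pos"]);print(x,y)
from scipy.optimize import least_squares
obs=np.array([[85,283],[264,251],[73,232],[290,237]])/5+[180,110]
L=[(55,16,-16),(-55,16,-16),(55,16,16),(-55,-16,-16)]
C={n:__import__("workcell").vision.camera_info(n) for n in("side","top")}
class V: camera_info=staticmethod(lambda n:C[n])
h.vision=V
r=least_squares(lambda p:(proj("side",fpts(p[0],y-1,p[1],p[2],L))-obs).ravel(),[x+12,77,15])
print(r.x.round(1),r.fun.round(1))
E
```

```text
133.30584884220357 -2.184515225116048
[147.8  69.6  16.8] [ 0.1  0.6  0.8  0.4 -1.2 -0.6  0.2 -0.4]
```

Emit:
servo_tool --pt "0 0 0 0 0.2" --pt "0 0 -0.1 0 0.2" --pt "0 0 -0.25 0 0.2" --pt "0 0 -0.35 0 0.2" --pt "-0.1 0 -0.35 0 0.2" --pt "-0.3 0 -0.35 0 0.2" --pt "-0.5 0 -0.35 0 0.2" --pt "-0.7 0 -0.35 0 0.2" --pt "-0.86 0 -0.35 0 0.2" --pt "-0.86 0 -0.35 0 0.2" --pt "-0.86 0 -0.35 0 0.2" --pt "-0.86 0 -0.35 0 0.2" --force 25

```text
time_s: 11.65
ee_pos: [522.5, 102.0, 140.2]
ee_rot: [174.5, 1.4, 162.2]
force: [-1.5, -0.4, -2.2]
gripper_width: 27.6
gripper_force: 25.0
```

```bash
python3 - <<'E'
from h2 import *
s=state();print(w2h(s["ee_pos"]),h2w(-40,-.9))
E
P=$(python3 -c "
from h2 import *
print(*h2w(-40,-.9))"); python3 m.py $P 60 162.5; python3 - <<'E'
from workcell import vision
import cv2,numpy as np
a=vision.grab_frame("side")[:,:,::-1][110:230,230:350]
b=vision.grab_frame("top")[:,:,::-1][135:255,150:250]
cv2.imwrite("pics/s7.png",np.hstack([cv2.resize(x,None,fx=3.6,fy=3.6,interpolation=cv2.INTER_CUBIC) for x in(a,b)]))
E
```

```text
(np.float64(-36.45939389089001), np.float64(5.82482356214245)) [527.91931325 107.33011328]
11.65 [522.5 102.  140.2] [174.5    1.43 162.19] F [-1.5 -0.4 -2.2] w 27.6 q [  7.   16.1 104.6   5.3  55.8 -68.1]
rows [-0.0075 -0.0049  0.4026] -0.0034
```

View pics/s7.png

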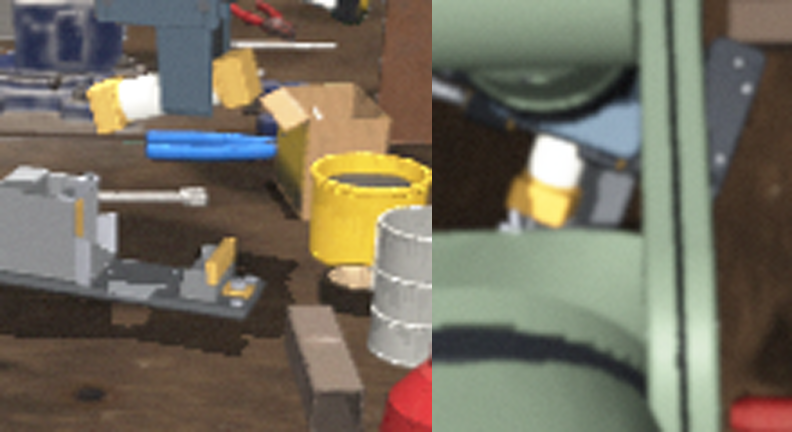

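Emit:
servo_tool --pt "-0.007 -0.005 0.1 -0.003 0.2" --pt "-0.007 -0.005 0.2 -0.003 0.2" --pt "-0.007 -0.005 0.3 -0.003 0.2" --pt "-0.007 -0.005 0.37 -0.003 0.2" --pt "-0.007 -0.005 0.4 -0.003 0.2" --pt "-0.007 -0.005 0.4 -0.003 0.2" --pt "-0.007 -0.005 0.4 -0.003 0.2" --pt "-0.007 -0.005 0.4 -0.003 0.2"

```text
time_s: 12.42
ee_pos: [529.2, 108.0, 62.4]
ee_rot: [174.4, 1.7, 162.5]
force: [0.5, 0.3, -1.9]
gripper_width: 27.5
gripper_force: 25.0
```

```bash
cat > t.sh <<'E'
python3 m.py $(python3 -c "
from h2 import *
print(*h2w($1,$2))") $3 162.5
python3 -c "
from h2 import *
s=state();x,y=w2h(s['ee_pos']);print('holder TCP',round(x,1),round(y,1),'F',(s['force'][:2]@ex).round(1),(s['force'][:2]@ey).round(1))"
E
bash t.sh -40 -0.9 48.5
```

```text
12.4167 [529.2 108.   62.4] [174.39   1.65 162.5 ] F [ 0.5  0.3 -1.9] w 27.5 q [  7.6  21.7 109.5   6.2  45.1 -69.2]
rows [ 0.0072 -0.0118  0.0687] -0.0
holder TCP -41.0 -1.9 F -0.4 -0.4
```

Emit:
servo_tool --pt "0 -0.01 0.03 0 0.2" --pt "0 -0.012 0.06 0 0.2" --pt "0 -0.012 0.068 0 0.2" --pt "0.02 -0.012 0.068 0 0.2" --pt "0.04 -0.012 0.068 0 0.2" --pt "0.06 -0.012 0.068 0 0.2" --pt "0.06 -0.012 0.068 0 0.2" --pt "0.06 -0.012 0.068 0 0.2" --pt "0.06 -0.012 0.068 0 0.2"

```text
time_s: 13.17
ee_pos: [517.4, 110.3, 47.4]
ee_rot: [174.4, 1.6, 162.5]
force: [0.2, 0.2, -2.3]
gripper_width: 27.3
gripper_force: 25.0
```

```bash
bash t.sh -18 -0.9 48
```

```text
13.1667 [517.4 110.3  47.4] [174.43   1.57 162.49] F [ 0.2  0.2 -2.3] w 27.3 q [  8.   22.1 111.8   6.4  42.5 -69.2]
rows [ 0.0553  0.0021 -0.0042] -0.0001
holder TCP -29.1 -0.6 F -0.1 -0.3
```

Emit:
servo_tool --pt "0.015 0.001 0 0 0.2" --pt "0.03 0.001 0 0 0.2" --pt "0.03 0.001 0 0 0.2" --pt "0.03 0.001 0 0 0.2"

```text
time_s: 13.5
ee_pos: [512.3, 112.2, 47.4]
ee_rot: [174.4, 1.6, 162.5]
force: [1.6, -0.5, -1.9]
gripper_width: 27.6
gripper_force: 25.0
```

```bash
bash t.sh -18 -0.9 48
```

```text
13.5 [512.3 112.2  47.4] [174.42   1.64 162.5 ] F [ 1.6 -0.5 -1.9] w 27.6 q [  8.3  21.7 112.5   6.4  42.1 -68.9]
rows [ 0.028   0.0007 -0.0039] 0.0
holder TCP -23.6 -0.8 F -1.6 -0.0
```

Emit:
servo_tool --pt "0.015 0.001 0 0 0.2" --pt "0.03 0.001 0 0 0.2" --pt "0.03 0.001 0 0 0.2" --pt "0.03 0.001 0 0 0.2"

```text
time_s: 13.83
ee_pos: [506.4, 114.2, 47.2]
ee_rot: [174.4, 1.6, 162.5]
force: [3.3, -1.5, -1.4]
gripper_width: 28.0
gripper_force: 25.0
```

```bash
bash t.sh -11 -0.9 48
```

```text
13.8333 [506.4 114.2  47.2] [174.43   1.62 162.5 ] F [ 3.3 -1.5 -1.4] w 28.0 q [  8.7  21.3 113.2   6.4  41.7 -68.6]
rows [ 0.032   0.0003 -0.0049] -0.0
holder TCP -17.4 -0.9 F -3.6 0.5
```

Emit:
servo_tool --pt "0.015 0 -0.003 0 0.2" --pt "0.03 0 -0.003 0 0.2" --pt "0.045 0 -0.003 0 0.2" --pt "0.055 0 -0.003 0 0.2" --pt "0.055 0 -0.003 0 0.2" --pt "0.055 0 -0.003 0 0.2"

```text
time_s: 14.33
ee_pos: [496.4, 117.4, 47.6]
ee_rot: [174.4, 1.7, 162.5]
force: [4.6, -3.1, -2.0]
gripper_width: 27.8
gripper_force: 25.0
```

```bash
bash t.sh -6 -0.9 48; python3 - <<'E'
from workcell import vision
import cv2,numpy as np
a=vision.grab_frame("side")[:,:,::-1][130:220,225:325]
cv2.imwrite("pics/s8.png",cv2.resize(a,None,fx=6.5,fy=6.5,interpolation=cv2.INTER_CUBIC))
E
```

```text
14.3333 [496.4 117.4  47.6] [174.41   1.7  162.51] F [ 4.6 -3.1 -2. ] w 27.8 q [  9.2  20.6 114.4   6.4  41.1 -68.1]
rows [ 0.0044 -0.0002 -0.0021] 0.0001
holder TCP -6.9 -1.0 F -5.3 1.6
```

Emit:
servo_tool --pt "0.007 0 0.01 0 0.2" --pt "0.007 0 0.02 0 0.2" --pt "0.007 0 0.03 0 0.2" --pt "0.007 0 0.04 0 0.2" --pt "0.007 0 0.05 0 0.2" --pt "0.007 0 0.05 0 0.2" --pt "0.007 0 0.05 0 0.2" --force 18

```text
time_s: 14.97
ee_pos: [497.4, 118.6, 38.6]
ee_rot: [174.3, 1.9, 162.5]
force: [8.2, -4.4, 2.1]
gripper_width: 27.8
gripper_force: 18.0
```

```bash
bash t.sh -6 -0.9 27
```

```text
14.9667 [497.4 118.6  38.6] [174.34   1.9  162.5 ] F [ 8.2 -4.4  2.1] w 27.8 q [  9.4  21.4 115.    6.6  39.6 -68.2]
rows [ 0.0096 -0.0134  0.0565] -0.0
holder TCP -7.5 -2.5 F -9.2 1.7
```

Emit:
servo_tool --pt "0.01 -0.004 0.01 0 0.2" --pt "0.01 -0.008 0.02 0 0.2" --pt "0.01 -0.012 0.03 0 0.2" --pt "0.01 -0.013 0.04 0 0.2" --pt "0.01 -0.013 0.045 0 0.2" --pt "0.01 -0.013 0.045 0 0.2" --pt "0.01 -0.013 0.045 0 0.2"

```text
time_s: 15.55
ee_pos: [497.4, 118.6, 30.1]
ee_rot: [174.1, 2.1, 162.4]
force: [9.3, -0.4, 2.4]
gripper_width: 27.4
gripper_force: 18.0
```

```bash
bash t.sh -6 -0.9 25
```

```text
15.55 [497.4 118.6  30.1] [174.13   2.09 162.36] F [ 9.3 -0.4  2.4] w 27.4 q [  9.3  22.  115.7   7.   38.  -68.5]
rows [ 0.0084 -0.0103  0.0243] -0.0016
holder TCP -7.5 -2.4 F -8.9 -2.4
```

Emit:
servo_tool --pt "0.004 -0.001 0.008 0 0.2" --pt "0.004 -0.002 0.016 0 0.2" --pt "0.004 -0.002 0.022 0 0.2" --pt "0.004 -0.002 0.022 0 0.2" --pt "0.004 -0.002 0.022 0 0.2"

```text
time_s: 15.97
ee_pos: [495.9, 118.9, 25.3]
ee_rot: [174.2, 2.0, 162.3]
force: [8.7, 0.6, 1.7]
gripper_width: 27.9
gripper_force: 18.0
```

```bash
bash t.sh -6 -0.9 25; python3 - <<'E'
from workcell import vision
import cv2,numpy as np
a=vision.grab_frame("side")[:,:,::-1][130:220,225:325]
cv2.imwrite("pics/s8.png",cv2.resize(a,None,fx=6.5,fy=6.5,interpolation=cv2.INTER_CUBIC))
E
```

```text
15.9667 [495.9 118.9  25.3] [174.15   1.98 162.33] F [8.7 0.6 1.7] w 27.9 q [  9.4  22.3 116.1   7.1  37.4 -68.6]
rows [ 0.     -0.0074  0.0009] -0.0019
holder TCP -6.0 -2.4 F -8.1 -3.2
```

View pics/s8.png

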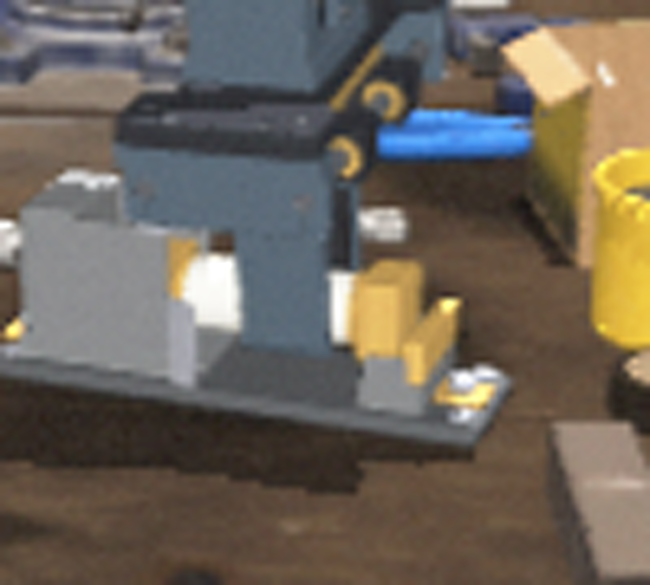

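Emit:
servo_tool --pt "0.0 0.001 0.007 0 0.2" --pt "0.0 0.002 0.015 0 0.2" --pt "0.0 0.002 0.015 0 0.2" --pt "0.0 0.002 0.015 0 0.2"

```text
time_s: 16.35
ee_pos: [496.1, 119.3, 23.2]
ee_rot: [174.2, 2.0, 162.4]
force: [5.6, -1.1, 9.2]
gripper_width: 27.6
gripper_force: 18.0
```

```bash
bash t.sh -6 -0.9 25; python3 - <<'E'
from h2 import *
import h
# predict side-pixel of far-cap near top inner/outer corners, level vs tilt, in picture s8 coords and native
for c in(3,6):
  for th in(0,3,6):
    print(c,th,proj("side",fpts(c,-1.5,36+55*np.sin(np.radians(th)),th,[(-55,16,16),(-37,16,16),(-55,-16,16)])).round(1).tolist())
print(np.array([[406,277],[360,270],[423,262]])/6.5+[225,130])
E
```

```text
16.35 [496.1 119.3  23.2] [174.18   2.   162.38] F [ 5.6 -1.1  9.2] w 27.6 q [  9.4  22.5 116.2   7.1  37.1 -68.6]
rows [-0.0002 -0.0081 -0.01  ] -0.0014
holder TCP -6.0 -2.7 F -5.7 -0.7
3 0 [[287.2, 174.9], [280.1, 173.9], [290.5, 170.7]]
3 3 [[286.9, 172.6], [279.8, 172.0], [290.3, 168.5]]
3 6 [[286.6, 170.4], [279.5, 170.2], [290.0, 166.3]]
6 0 [[286.0, 174.7], [278.9, 173.8], [289.4, 170.5]]
6 3 [[285.7, 172.5], [278.7, 171.9], [289.1, 168.3]]
6 6 [[285.4, 170.2], [278.4, 170.0], [288.8, 166.2]]
[[287.46153846 172.61538462]
 [280.38461538 171.53846154]
 [290.07692308 170.30769231]]
```

Emit:
servo_tool --pt "0 0 0 0 0.6" --pt "0 0 0 0 0.6" --pt "0 0 0 0 0.6" --pt "0 0 0 0 0.6" --pt "0 0 0 0 0.6"

```text
time_s: 16.77
ee_pos: [490.9, 118.5, 20.1]
ee_rot: [174.5, 1.4, 162.5]
force: [-1.2, -0.4, 1.0]
gripper_width: 54.4
gripper_force: 0.0
```

Emit:
servo_tool --pt "0 0 -0.1 0 0.6" --pt "0 0 -0.3 0 0.6" --pt "0 0 -0.5 0 0.6" --pt "0 0 -0.7 0 0.6" --pt "-0.2 -0.2 -0.8 0 0.6" --pt "-0.4 -0.5 -0.8 0 0.6" --pt "-0.4 -0.7 -0.8 0 0.6" --pt "-0.4 -0.9 -0.8 0 0.6" --pt "-0.4 -0.9 -0.8 0 0.6" --pt "-0.4 -0.9 -0.8 0 0.6"

```text
time_s: 17.6
ee_pos: [504.7, -95.7, 163.5]
ee_rot: [174.6, 1.4, 162.2]
force: [0.4, 0.3, 0.8]
gripper_width: 54.6
gripper_force: 0.0
```

```bash
bash t.sh -6 -0.9 25; python3 - <<'E'
from workcell import vision
import cv2,numpy as np
from h2 import *
for n,(x0,y0,x1,y1) in(("side",(225,130,325,220)),("top",(150,145,225,245))):
    a=vision.grab_frame(n)[y0:y1,x0:x1]
    hsv=cv2.cvtColor(a,cv2.COLOR_RGB2HSV)
    for nm,m in(("yel",cv2.inRange(hsv,(15,110,90),(32,255,255))),("white",cv2.inRange(hsv,(0,0,235),(179,40,255)))):
        k,_,st,ce=cv2.connectedComponentsWithStats(m)
        print(n,nm,[(*(st[i][:4]+[x0,y0,0,0]).tolist(),int(st[i][4])) for i in range(1,k) if st[i][4]>12])
L=[(-55,16,16),(-37,16,16),(-55,-16,16),(-37,-16,16),(37,0,14),(-37,0,14)]
for n in("side","top"): print(n,proj(n,fpts(0,-1.5,36,0,L)).round(1).tolist())
E
```

```text
17.6 [504.7 -95.7 163.5] [174.61   1.45 162.16] F [0.4 0.3 0.8] w 54.6 q [-15.5  14.2 103.6   6.1  60.7 -90.6]
rows [0.3878 0.9321 0.7738] -0.0038
holder TCP -78.9 199.7 F -0.3 -0.4
side yel [(307, 133, 18, 51, 533), (251, 167, 6, 9, 34), (280, 171, 16, 18, 153)]
side white [(250, 159, 5, 6, 15), (255, 170, 27, 12, 247)]
top yel [(200, 153, 7, 4, 14), (187, 155, 23, 19, 194), (172, 206, 15, 6, 36), (169, 232, 10, 6, 25)]
top white [(200, 156, 4, 4, 14), (179, 170, 20, 31, 333), (172, 199, 16, 10, 89), (172, 230, 5, 3, 13)]
side [[288.4, 175.0], [281.3, 174.1], [291.7, 170.8], [284.8, 169.9], [255.1, 169.0], [283.0, 172.7]]
top [[202.9, 163.4], [200.1, 170.9], [189.4, 158.8], [186.6, 166.3], [182.0, 199.8], [193.5, 168.7]]
```

```bash
python3 -c "
from workcell import job_done
print(job_done())"
```

```text
the job is handed in; nothing more can be done
None
```

I fitted the long fuse level in the holder, clamped between the spring contact and the end contact, and handed the job in at about 17.7 s. The final position was checked by pixel measurements in both camera images, not by eye, as the picture limit was used up. I did not go near the short fuse. Early on, a sign mistake sent the arm the wrong way to the edge of its reach. That left the tool tilted about 5° for the rest of the job, but it touched nothing.

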